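# Pull-test two snap-in plugs and scrap the one that does not hold

## Task

Pull-test the two orange plugs in the sloped sockets: grip each and tug it straight out along its socket with about 12 newtons, never more than 20, holding the pull for about a second. One is latched and holds: ease it back and leave it fully home; the other is not and comes out: put it in the red parts bin. Leave the blue bin, the marker pen and the test lamp where they stand.

Things in the scene. Friction and masses are not known exactly. Their poses are not given: they have to be found in the camera images.
- plug_a: one of two plugs alike: orange flat grip 12 (x) x 30 (y) x 34 (z) mm on a black collar 18 x 32 x 4 mm, above a square brass shank 10.5 mm wide, 20 mm long with a round end; 30 g. Origin: centre of the collar's underside; +z runs up the plug (grip at z = 4 to 38 mm, shank -20 to 0). It can be gripped only across its 12 mm (along its x), as guard cheeks stand beside its 30 mm width
- plug_b: the other plug: same look, size, axes and origin. Exactly one of the two, either of them, is latched: it gives 0.5 mm per newton (6 mm at 12 N), springs home when let go, cannot come out (stop at 13 mm; over 11 mm counts as pulled too hard). The other slides out along its z with almost no force and is free after 20 mm
- station_a: fixed test station holding plug_a: base plate 90 x 74 x 8 mm, grey pedestal, grey socket block 46 x 52 mm whose face and plug lean 30 degrees from vertical toward the station's -x side; aluminium guard cheeks left and right of the plug, 52 mm apart inside, 6 mm thick, rising 34 mm above the face. Origin: on the worktop under the socket's mouth; z up
- station_b: fixed test station that holds plug_b at the start, made just like station_a
- seat_a (a point): centre of the socket mouth in the face of station_a, 75 mm above the worktop; plug_a is fully home when its origin lies here
- seat_b (a point): the same for station_b and plug_b
- red_bin: loose red parts bin, open on top, 105 (x) x 64 (y) x 50 mm, walls 2 mm, floor 2 mm thick, its back wall (+x) and sides up to 50 mm high, the front wall (-x) only 22 mm high, the sides sloping down to it; 300 g. Origin: centre of its underside
- blue_bin: loose blue parts bin of the same size and axes, a bystander
- pen: marker pen with white barrel and blue cap lying on the worktop, 17 x 135 x 16 mm, a bystander; origin: centre of the underside
- lamp: white porcelain lamp holder with a clear glass test lamp, 62 x 62 x 91 mm, upright, a bystander; origin: centre of the underside
Mind the look-alikes: they are no part of the job. What is shaped like the plug_b but purple or turquoise is not meant.

How it is judged:
By the outcome, as a careful person would: the job done as asked, in the order asked, and still so for the second after the job is handed in, with the robot touching nothing.
It also fails if it takes over 69 s, if anything falls off the work surface, if the arm or the gripper's body presses on something with over 40 N, if the wrist force passes 120 N, or if a joint passes its speed limit or range.

## Robot

A 6-joint arm with a two-finger parallel gripper is mounted at the origin on a cart in front of the work surface, level with it; the furniture and walls round the work are solid. World frame = base frame: x ahead of the robot, y to its left, z up, the work surface at z = 0. Lengths are in m, angles in rad, forces in N, time in s.
With the tool pointing down it reaches from about 0.325 to 0.9 m from the base axis. Payload 6.1 kg.
Tool frame: the origin (TCP) lies midway between the tips of the shut fingers; the grasp point (between the pads) lies manip.tcp_to_grasp behind it (manip.tcp_to_grasp is the distance from the TCP to the grasp point, in m); z points along the fingers, y is the direction in which the jaws open and shut (so a half turn about z gives the same grasp; the last joint's range is limited). The gripper opens to 85 mm and grips with 20 to 120 N. Pads are 22 mm wide; open, the fingers measure 114 mm over their backs; the gripper's body (76 mm by 85 mm) begins 54 mm behind the grasp point. The pads swing forward as they close: fully open they stand 13 mm farther back than shut.
Start: joints at [1.116, 0.22, 1.526, -0, 1.395, -0.126], TCP at [0.202, 0.592, 0.231] pointing down, gripper open.
Joint ranges: [-2.98, 2.98], [-0.91, 2.08], [0.09, 2.57], [-1.24, 4.39], [0.2, 2.65], [-2.68, 2.68]. Speed limits (rad/s): [2.57, 2.57, 3.01, 3.14, 3.14, 3.14].

## Interface

Orientations are given as [roll, pitch, yaw] about the fixed x, y, z axes, in that order (R = Rz(yaw) Ry(pitch) Rx(roll)).
In Python, from plant import monitor, imaging, job, manip gives the robot as it stands. The module is installed in compiled form; this text tells all that it offers.
- The arm moves only by the tool step_arm, never from a script. Its argument "targets" is a list of rows, each an object with "offset": the shift along the tool's x, y, z in m, a list of three; "angular": the turn, a rotation vector about the tool's x, y, z in degrees, a list of three; "grip": the closure, from 0 (fully open) to 1 (shut). A call has 1 to 8 rows; each row shifts and turns the commanded pose from where the row before left it, along the tool's axes as they then stand; what a row does not reach is not made up. A row lasts 1/10 s, in which the tool goes at most 50 mm and 8.59 degrees, less where a joint would pass 70% of its speed; a pose out of reach is approached as far as the arm can. A call with a gripper value outside its range is refused whole. The fingers move at their own pace and stop on an object; "grip_force" is the grip in N (left out, the last holds). Time passes only in rows, so rows that do not move let the fingers close. It gives the time, the measured TCP pose, the force and the opening at its end, in the units of the state.
- monitor.get_obs(): the state, without advancing time (a new reading comes with each control period).
- imaging.grab_frame(name): name is "scene" or "top" or "wrist"; returns the picture (420x560x3 uint8, blue, green, red); there is no depth.
- imaging.get_calibration(name): a dict with "vfov" (degrees; the focal length in pixels is half the picture's height over the tangent of half this angle, whatever the lens; pixels are square), "cx", "cy" (the principal point, pixels), "rvec" (rotation vector, rad) and "tvec" (3), from world to camera coordinates, as OpenCV has them. Camera axes: x right, y down, z forward; pixel columns grow to the right and rows downward; lengths in m; the calibration is good to about 2 mm. A picture is of the moment at which its call begins: read the wrist's pose just before it. get_calibration takes no time and is no camera call; for the wrist camera it gives the pose at the moment of the call.
- job.job_done(): hands the job in, once; it reports no verdict.
The state is a dict: "time_s": time; "qpos": joint angles; "joint_velocities": joint speeds; "tau": joint torques, N m; "ee_pos": TCP position; "tool_rot": TCP orientation; "ft_force": force on the tool from outside, world axes, zero at the start; "wrist_torque": the same for the moment, N m; "opening": opening from 0.0 (shut) to 1.0 (fully open).
Only numpy, scipy, OpenCV 4.12 (cv2) and the standard library are available. Lean on these libraries where they do the work, as an engineer would, in place of code of your own. Each camera call takes 0.05 s, during which the arm holds its last target. There are 200 camera calls.

## Working session

There is one attempt and no reset: what is moved stays moved. The work goes in short steps, Python scripts to look and compute and a tool call to move; the robot and the scene stay as the last step left them, time stands still between calls to the robot, and variables do not carry over. Pictures are saved under pics/ and viewed, about 8 in all and at most 12, crops included, and the job is handed in when it is done.

Besides the shell and the picture viewer there is one more tool, called after "Request:" as a command line: name --argument value ..., lists and objects as JSON in quotes. step_arm: Moves the arm, as the interface text tells. Its arguments: {"type":"object","properties":{"targets":{"type":"array","items":{"type":"object","properties":{"offset":{"type":"array","items":{"type":"number"}},"angular":{"type":"array","items":{"type":"number"}},"grip":{"type":"number"}}}},"grip_force":{"type":"number"}},"required":["targets"]}

```bash
mkdir -p pics
python3 - <<'E'
from plant import monitor, imaging, manip
import cv2
print(monitor.get_obs(), manip.tcp_to_grasp)
for n in ("scene","top","wrist"):
    print(n, imaging.get_calibration(n))
a=imaging.grab_frame("scene");b=imaging.grab_frame("top")
cv2.imwrite("pics/scene0.png",a);cv2.imwrite("pics/top0.png",b)
E
```

```text
{'time_s': 0.0, 'qpos': array([ 1.11593373e+00,  2.21230737e-01,  1.52764741e+00, -4.81421078e-06,
        1.39468176e+00, -1.26090948e-01]), 'joint_velocities': array([-0.00087827,  0.00046388,  0.00153545,  0.0009597 ,  0.00053944,
       -0.00041088]), 'tau': array([ 3.83369452e-04, -4.96892309e+01, -3.89394164e+01, -2.63034544e-04,
        1.11040275e-02,  2.15925019e-05]), 'ee_pos': array([0.20152724, 0.5909667 , 0.23017717]), 'tool_rot': array([-3.13964042e+00, -2.42695235e-04,  2.81282162e+00]), 'ft_force': array([-0.83040791,  0.29492542, -0.82195717]), 'wrist_torque': array([-0.00582657, -0.00490414, -0.03520721]), 'opening': 0.9960613514548122} 0.0187
scene {'vfov': 49.189518699543115, 'cx': 279.4780482249623, 'cy': 206.2753204701158, 'rvec': array([ 1.98364161, -0.61962672,  0.36204907]), 'tvec': array([-0.43756638,  0.29428127,  0.65011211])}
top {'vfov': 45.16991219648424, 'cx': 279.5929200511495, 'cy': 201.99618772217696, 'rvec': array([ 2.12688577, -2.14196864,  0.16395365]), 'tvec': array([0.16107295, 0.63912642, 1.09527305])}
wrist {'vfov': 69.66103740378566, 'cx': 278.0444895571577, 'cy': 210.0358719430846, 'rvec': array([-2.35686033, -1.6881993 , -0.24026367]), 'tvec': array([-0.62435328, -0.03744376,  0.3793945 ])}
```

View pics/top0.png

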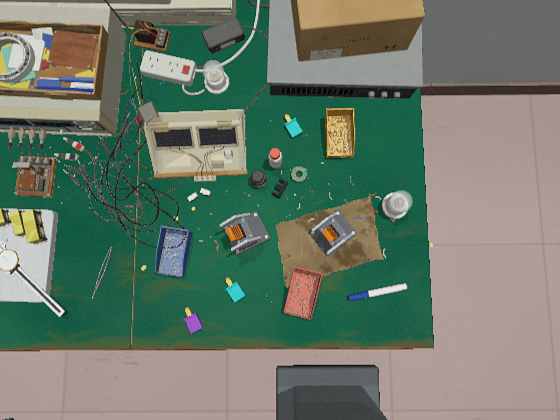

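View pics/scene0.png

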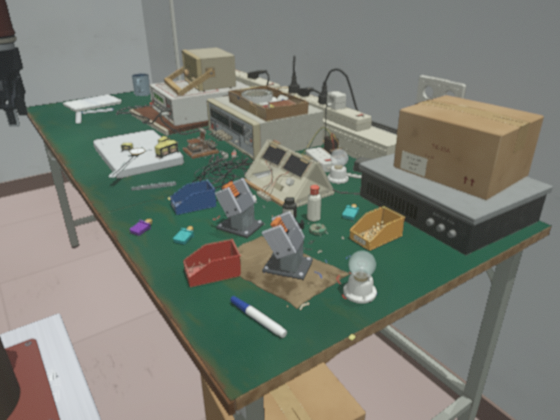

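```bash
cat > h.py <<'E'
import numpy as np, cv2
from scipy.spatial.transform import Rotation as R
from plant import monitor, imaging, manip
def cam(c):
    f=210/np.tan(np.radians(c["vfov"]/2)); M=cv2.Rodrigues(np.array(c["rvec"]))[0]
    return np.array([[f,0,c["cx"]],[0,f,c["cy"]],[0,0,1]]),M,np.array(c["tvec"])
def ray(c,uv):
    K,M,t=cam(c); d=M.T@np.linalg.inv(K)@[uv[0],uv[1],1]; return -M.T@t,d/np.linalg.norm(d)
def at_z(c,uv,z):
    o,d=ray(c,uv); return o+d*(z-o[2])/d[2]
def tri(obs):
    A=np.zeros((3,3));b=np.zeros(3)
    for c,uv in obs:
        o,d=ray(c,uv);P=np.eye(3)-np.outer(d,d);A+=P;b+=P@o
    x=np.linalg.solve(A,b); return x,[float(np.linalg.norm((np.eye(3)-np.outer(d,d))@(x-o))) for o,d in [ray(c,u) for c,u in obs]]
def proj(c,p):
    K,M,t=cam(c); return cv2.projectPoints(np.atleast_2d(p).astype(float),M,t,K,None)[0][:,0]
E
python3 - <<'E'
from h import *
c=imaging.get_calibration("top")
for n,uv,z in [("stL",(238,232),.09),("stR",(328,232),.09),("red",(302,293),.03),("blue",(173,252),.03),("lamp",(397,205),.05),("pen",(377,293),.01),("edge",(280,348),0)]:
    print(n,at_z(c,uv,z).round(3))
s=monitor.get_obs(); w=imaging.get_calibration("wrist"); K,M,t=cam(w)
T=R.from_euler("xyz",s["tool_rot"]).as_matrix()
print("cam in tool",(T.T@(-M.T@t-s["ee_pos"])).round(4)); print("cam axes in tool\n",(T.T@M.T).round(3)); print(T.round(3))
im=imaging.grab_frame("top")
cv2.imwrite("pics/topz.png",cv2.resize(im[195:325,195:395],None,fx=4,fy=4,interpolation=cv2.INTER_CUBIC))
E
```

```text
stL [0.569 0.247 0.09 ]
stR [0.567 0.051 0.09 ]
red [0.436 0.108 0.03 ]
blue [0.53  0.401 0.03 ]
lamp [ 0.632 -0.11   0.05 ]
pen [ 0.435 -0.065  0.01 ]
edge [0.313 0.158 0.   ]
cam in tool [ 0.0713  0.0003 -0.1433]
cam axes in tool
 [[ 0.001 -0.96  -0.282]
 [ 1.     0.001  0.   ]
 [-0.    -0.282  0.96 ]]
[[-0.946  0.323 -0.001]
 [ 0.323  0.946 -0.002]
 [ 0.    -0.002 -1.   ]]
```

View pics/topz.png

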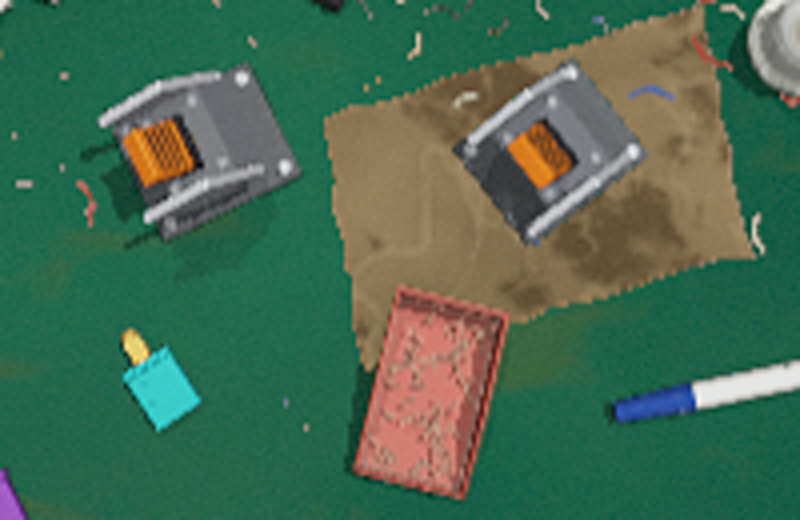

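Top picture: the two stations sit at crop (200,150) and (550,150), both with their plugs leaning left (world +y). The red bin is at (430,390), with its front toward the robot. I'll move the wrist camera over the stations.

Request:
step_arm --targets '[{"offset":[-0.045,-0.0156,-0.004],"angular":[0,0,0],"grip":0},{"offset":[-0.045,-0.0156,-0.004],"angular":[0,0,0],"grip":0},{"offset":[-0.045,-0.0156,-0.004],"angular":[0,0,0],"grip":0},{"offset":[-0.045,-0.0156,-0.004],"angular":[0,0,0],"grip":0},{"offset":[-0.045,-0.0156,-0.004],"angular":[0,0,0],"grip":0},{"offset":[-0.045,-0.0156,-0.004],"angular":[0,0,0],"grip":0},{"offset":[-0.045,-0.0156,-0.004],"angular":[0,0,0],"grip":0},{"offset":[-0.045,-0.0156,-0.004],"angular":[0,0,0],"grip":0}]'

```text
time_s: 0.95
ee_pos: [0.5034, 0.3556, 0.2632]
tool_rot: [-3.141, -0.0, 2.813]
ft_force: [1.1, 0.3, -0.6]
opening: 1.001
```

Request:
step_arm --targets '[{"offset":[-0.045,-0.0156,-0.004],"angular":[0,0,0],"grip":0},{"offset":[-0.045,-0.0156,-0.004],"angular":[0,0,0],"grip":0},{"offset":[-0.045,-0.0156,-0.004],"angular":[0,0,0],"grip":0},{"offset":[-0.045,-0.0156,-0.004],"angular":[0,0,-8],"grip":0},{"offset":[0,0,0],"angular":[0,0,-8],"grip":0},{"offset":[0,0,0],"angular":[0,0,-8],"grip":0},{"offset":[0,0,0],"angular":[0,0,-8],"grip":0},{"offset":[0,0,0],"angular":[0,0,-7],"grip":0}]'

```text
time_s: 1.75
ee_pos: [0.6524, 0.2396, 0.2785]
tool_rot: [3.141, -0.001, -2.785]
ft_force: [0.4, 0.0, 0.3]
opening: 1.003
```

Run:
```python
from h import *
import pickle
s=monitor.get_obs(); c=imaging.get_calibration("wrist"); im=imaging.grab_frame("wrist")
pickle.dump(c,open("c1.pkl","wb")); cv2.imwrite("pics/w1.png",im)
print(s["time_s"],s["ee_pos"],s["tool_rot"],s["qpos"].round(2))
```

```text
1.75 [0.65239225 0.23960124 0.27851082] [ 3.14140034e+00 -1.21247746e-03 -2.78471093e+00] [ 0.24  0.37  1.26  0.    1.52 -1.69]
```

View pics/w1.png

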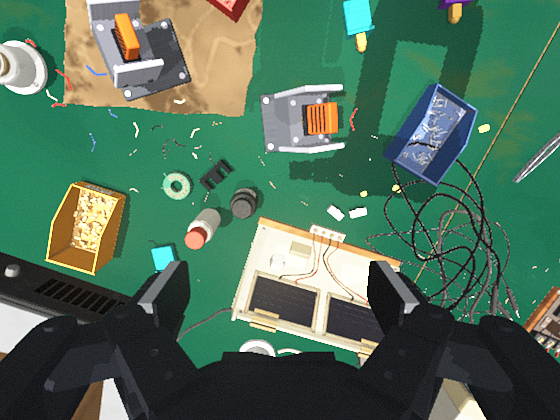

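Request:
step_arm --targets '[{"offset":[0.022,-0.037,0],"angular":[0,0,0],"grip":0},{"offset":[0.022,-0.037,0],"angular":[0,0,0],"grip":0},{"offset":[0.022,-0.037,0],"angular":[0,0,0],"grip":0},{"offset":[0.022,-0.037,0],"angular":[0,0,0],"grip":0},{"offset":[0,0,0],"angular":[0,0,0],"grip":0},{"offset":[0,0,0],"angular":[0,0,0],"grip":0}]'

```text
time_s: 2.4
ee_pos: [0.6208, 0.0699, 0.2793]
tool_rot: [3.141, 0.0, -2.794]
ft_force: [-0.3, -0.4, -0.4]
opening: 1.0
```

Run:
```python
from h import *
import pickle
s=monitor.get_obs(); c=imaging.get_calibration("wrist"); im=imaging.grab_frame("wrist")
pickle.dump(c,open("c2.pkl","wb")); cv2.imwrite("pics/w2.png",im)
print(s["time_s"],s["ee_pos"],s["tool_rot"],s["qpos"].round(2))
c1=pickle.load(open("c1.pkl","rb"))
i1=cv2.imread("pics/w1.png")
top=imaging.get_calibration("top")
P=[np.array([.57,.245,.09]),np.array([.57,.05,.09])]
tiles=[]
for i,cc in ((i1,c1),(im,c)):
    row=[]
    for p in P:
        u=proj(cc,p)[0]; print(u)
        x0=int(np.clip(u[0]-60,0,440)); y0=int(np.clip(u[1]-45,0,330)); print("tile",x0,y0)
        row.append(cv2.resize(i[y0:y0+90,x0:x0+120],(400,300),interpolation=cv2.INTER_CUBIC))
    tiles.append(np.hstack(row))
cv2.imwrite("pics/t.png",np.vstack(tiles))
```

```text
2.4 [0.62075985 0.06987268 0.2793194 ] [ 3.14117358e+00  1.28890638e-04 -2.79365752e+00] [-0.01  0.19  1.47  0.    1.48 -1.93]
[310.03169312 117.61158454]
tile 250 72
[127.19699254  45.30428016]
tile 67 0
[437.93212437 197.90042245]
tile 377 152
[276.53063617 137.64322536]
tile 216 92
```

View pics/t.png

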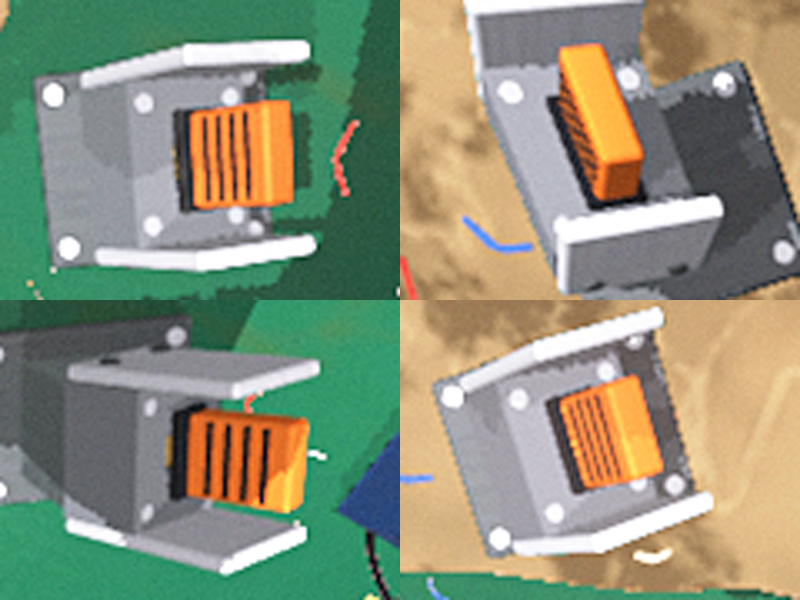

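Tiles: each plug's orange grip is clear in both views, around tile pixels (240,155), (600,120), (240,460) and (610,430). The cheeks lie on either side. I'll fit the grip box pose to the orange silhouettes in both views.

```bash
cat > fit.py <<'E'
from h import *
import pickle
from scipy.optimize import least_squares
C=[pickle.load(open(f"c{i}.pkl","rb")) for i in (1,2)]; I=[cv2.imread(f"pics/w{i}.png") for i in (1,2)]
P={"L":np.array([.57,.245,.09]),"R":np.array([.57,.05,.09])}
TL={("L",0):(250,72),("R",0):(67,0),("L",1):(377,152),("R",1):(216,92)}
box=np.array([[a,b,c] for a in(-.006,.006) for b in(-.015,.015) for c in(.004,.038)])
def axes(yaw,lean): return (R.from_euler("z",yaw)*R.from_euler("y",-lean)).as_matrix()
def hulls():
    H={}
    for k in "LR":
        for v in (0,1):
            x0,y0=TL[k,v]; im=cv2.resize(I[v][y0:y0+90,x0:x0+120],None,fx=6,fy=6,interpolation=cv2.INTER_CUBIC)
            hsv=cv2.cvtColor(im,cv2.COLOR_BGR2HSV)
            m=cv2.inRange(hsv,(4,170,110),(24,255,255))
            n,l,st,_=cv2.connectedComponentsWithStats(cv2.morphologyEx(m,cv2.MORPH_OPEN,np.ones((5,5))))
            keep=np.isin(l,[i for i in range(1,n) if st[i,4]>300]).astype(np.uint8)
            pts=cv2.convexHull(cv2.findNonZero(keep))[:,0].astype(float)
            H[k,v]=(pts+.5)/6-.5+[x0,y0]
    return H
def dense(h,n=60):
    h=np.vstack([h,h[:1]]); s=np.r_[0,np.cumsum(np.linalg.norm(np.diff(h,axis=0),axis=1))]
    q=np.linspace(0,s[-1],n,endpoint=False); return np.c_[np.interp(q,s,h[:,0]),np.interp(q,s,h[:,1])]
def res(p,k,H):
    o=[]
    for v in (0,1):
        X=p[:3]+box@axes(p[3],p[4]).T
        h=cv2.convexHull(proj(C[v],X).astype(np.float32))
        o+=[cv2.pointPolygonTest(h,tuple(map(float,q)),True) for q in dense(H[k,v])]
    return np.array(o)
if __name__=="__main__":
    H=hulls(); S={}
    for k,y in (("L",-70),("R",-53)):
        p0=np.r_[P[k]-[0,0,.015],np.radians([y,30])]
        r=least_squares(res,p0,args=(k,H),loss="soft_l1",f_scale=.5,diff_step=1e-4,x_scale=[.01,.01,.01,.1,.1])
        S[k]=r.x; print(k,r.x[:3].round(4),np.degrees(r.x[3:]).round(1),"rms px",np.sqrt(np.mean(res(r.x,k,H)**2)).round(2))
    pickle.dump(S,open("S.pkl","wb"))
    tiles=[]
    for v in (0,1):
        row=[]
        for k in "LR":
            x0,y0=TL[k,v]; im=cv2.resize(I[v][y0:y0+90,x0:x0+120],(400,300),interpolation=cv2.INTER_CUBIC)
            p=S[k]; A=axes(p[3],p[4]); f=lambda X:(((proj(C[v],p[:3]+X@A.T)-[x0,y0])+.5)*400/120-.5).round().astype(int)
            q=f(box)
            for i in range(8):
                for j in (1,2,4):
                    if not i&j: cv2.line(im,tuple(map(int,q[i])),tuple(map(int,q[i|j])),(255,0,0),1)
            ch=np.array([[x,s*.026,z] for s in(-1,1) for x in(-.023,.023) for z in(0,.034)])
            for u in f(ch): cv2.circle(im,tuple(map(int,u)),3,(255,0,255),-1)
            cv2.polylines(im,[f(np.array([[-.023,-.026,0],[.023,-.026,0],[.023,.026,0],[-.023,.026,0]]))],True,(0,255,255),1)
            row.append(im)
        tiles.append(np.hstack(row))
    cv2.imwrite("pics/fit.png",np.vstack(tiles))
E
python3 fit.py
```

```text
L [0.5714 0.2466 0.0746] [-64.4  31.5] rms px 0.52
R [0.5693 0.0414 0.0748] [-55.   28.5] rms px 0.53
```

View pics/fit.png

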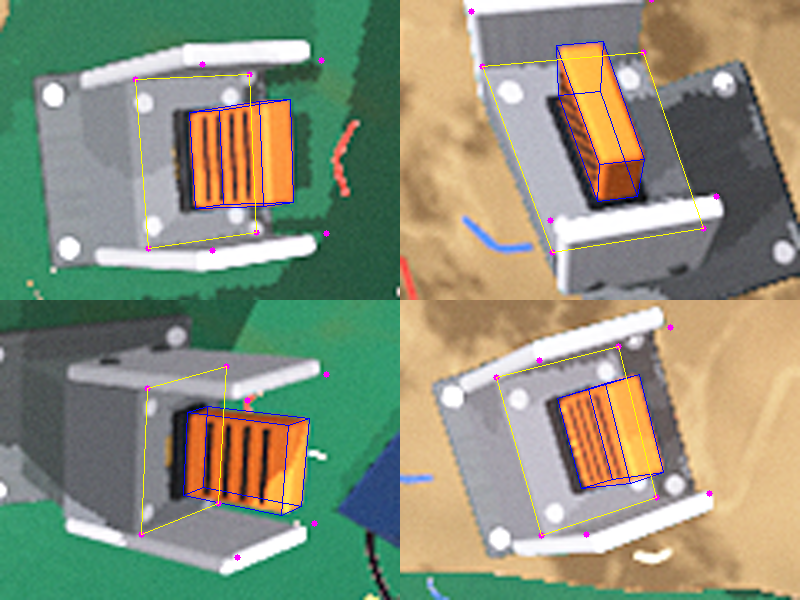

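The fitted boxes (blue) and face outlines lie on the plugs and socket faces to about 0.5 px. The seats come out 74.7 mm high, against 75 expected. I'll check yaw with the base-plate bolts and refit with the lean fixed at 30°.

Run:
```python
from fit import *
H=hulls()
for n,v,k,a,b in (("L1",0,"L",(53,95),(68,248)),("R2",1,"R",(53,97),(100,240)),("L1face",0,"L",(143,103),(153,225)),("L1face2",0,"L",(230,97),(236,214)),("R2face",1,"R",(118,99),(155,212)),("R2face2",1,"R",(206,71),(240,185))):
    z=.01 if "face" not in n else (.083 if n[-1]!="2" else .067)
    q=[at_z(C[v],(np.array(u)+.5)*.3-.5+TL[k,v],z) for u in (a,b)]
    d=q[0]-q[1] if n[0]=="L" else q[0]-q[1]
    print(n,np.degrees(np.arctan2(d[1],d[0])).round(1)-90, np.linalg.norm(d).round(4), "mid",((q[0]+q[1])/2).round(4))
S={}
for k,y in (("L",-66),("R",-54)):
    f=lambda p:res(np.r_[p[:4],np.radians(30)],k,H)
    r=least_squares(f,np.r_[P[k]-[0,0,.015],np.radians(y)],loss="soft_l1",f_scale=.5,diff_step=1e-4,x_scale=[.01,.01,.01,.1])
    print(k,r.x[:3].round(4),np.degrees(r.x[3]).round(1),np.sqrt(np.mean(f(r.x)**2)).round(2)); S[k]=r.x
```

```text
L1 -244.2 0.0581 mid [0.5925 0.2033 0.01  ]
R2 -233.4 0.0585 mid [0.5973 0.0058 0.01  ]
L1face -243.8 0.038 mid [0.5791 0.2309 0.083 ]
L1face2 -244.2 0.038 mid [0.5661 0.2575 0.067 ]
R2face -232.5 0.038 mid [0.5787 0.03   0.083 ]
R2face2 -232.6 0.0395 mid [0.5611 0.0541 0.067 ]
L [0.5712 0.247  0.0744] -64.3 0.53
R [0.5697 0.0407 0.0745] -55.3 0.6
```

```bash
cat > plan.py <<'E'
from fit import axes
from h import *
import sys
SEAT={"L":(np.array([.5713,.2468,.0746]),-64.3),"R":(np.array([.5695,.0410,.0747]),-53.5)}
def tgt(k,h,flip=True):
    s,y=SEAT[k]; A=axes(np.radians(y),np.radians(30)); f=-1 if flip else 1
    zt=-A[:,2]; yt=f*A[:,0]; return s+A[:,2]*h, np.c_[np.cross(yt,zt),yt,zt]
def report(p,M,s=None):
    s=s or monitor.get_obs(); T=R.from_euler("xyz",s["tool_rot"]).as_matrix()
    r=R.from_matrix(T.T@M).as_rotvec(degrees=True)
    print("t",s["time_s"],"off tool",(T.T@(p-s["ee_pos"])).round(4),"rotvec",r.round(2),"|",np.linalg.norm(r).round(1),"off in target frame",(M.T@(p-s["ee_pos"])).round(4),"q",s["qpos"].round(2),"F in tgt",(M.T@s["ft_force"]).round(1),"open",round(s["opening"],3))
if __name__=="__main__":
    report(*tgt(sys.argv[1],float(sys.argv[2])))
E
python3 plan.py L 0.058; python3 plan.py R 0.058
```

```text
t 2.45 off tool [-0.0109  0.211   0.1546] rotvec [30.01 -1.47 -5.52] | 30.5 off in target frame [-0.0316  0.2582  0.0293] q [-0.01  0.19  1.47  0.    1.48 -1.93] F in tgt [-0.2  0.6 -0.2] open 0.996
t 2.45 off tool [0.0667 0.0172 0.1543] rotvec [ 29.82  -4.29 -16.07] | 34.1 off in target frame [0.0591 0.1079 0.1159] q [-0.01  0.19  1.47  0.    1.48 -1.93] F in tgt [-0.4  0.5 -0.2] open 0.996
```

Request:
step_arm --targets '[{"offset":[0,0,0],"angular":[6,-0.3,-1.1],"grip":0.45},{"offset":[0,0,0],"angular":[6,-0.3,-1.1],"grip":0.45},{"offset":[0,0,0],"angular":[6,-0.3,-1.1],"grip":0.45},{"offset":[0,0,0],"angular":[6,-0.3,-1.1],"grip":0.45},{"offset":[0,0,0],"angular":[6,-0.3,-1.1],"grip":0.45},{"offset":[-0.005,0.043,0],"angular":[0,0,0],"grip":0.45},{"offset":[-0.005,0.043,0],"angular":[0,0,0],"grip":0.45},{"offset":[-0.005,0.043,0],"angular":[0,0,0],"grip":0.45}]'

```text
time_s: 3.25
ee_pos: [0.5849, 0.1811, 0.2139]
tool_rot: [-2.618, 0.002, -2.69]
ft_force: [0.2, 0.2, 0.5]
opening: 0.548
```

Request:
step_arm --targets '[{"offset":[-0.005,0.043,0],"angular":[0,0,0],"grip":0.45},{"offset":[-0.005,0.043,0],"angular":[0,0,0],"grip":0.45},{"offset":[-0.005,0.043,0],"angular":[0,0,0],"grip":0.45},{"offset":[0,0,0],"angular":[0,0,0],"grip":0.45},{"offset":[0,0,0],"angular":[0,0,0],"grip":0.45}]'

```text
time_s: 3.75
ee_pos: [0.5496, 0.2868, 0.1491]
tool_rot: [-2.617, -0.001, -2.688]
ft_force: [0.1, -0.8, 0.6]
opening: 0.55
```

Run:
```python
from plan import *
import pickle
p,M=tgt("L",.058); report(p,M)
c=imaging.get_calibration("wrist"); im=imaging.grab_frame("wrist")
pickle.dump(c,open("c3.pkl","wb")); cv2.imwrite("pics/w3.png",im)
s,y=SEAT["L"]; A=axes(np.radians(y),np.radians(30))
from fit import box
for u in proj(c,s+box@A.T): cv2.circle(im,tuple(map(int,u.round())),2,(255,0,0),-1)
cv2.imwrite("pics/w3o.png",cv2.resize(im[60:360,80:480],(800,600)))
```

```text
t 3.75 off tool [-0.0022 -0.0021  0.0293] rotvec [-0.05  0.09  0.28] | 0.3 off in target frame [-0.0022 -0.0021  0.0292] q [ 0.62  0.38  1.57 -0.53  1.32 -1.23] F in tgt [ 0.3 -0.9 -0.2] open 0.55
```

View pics/w3o.png

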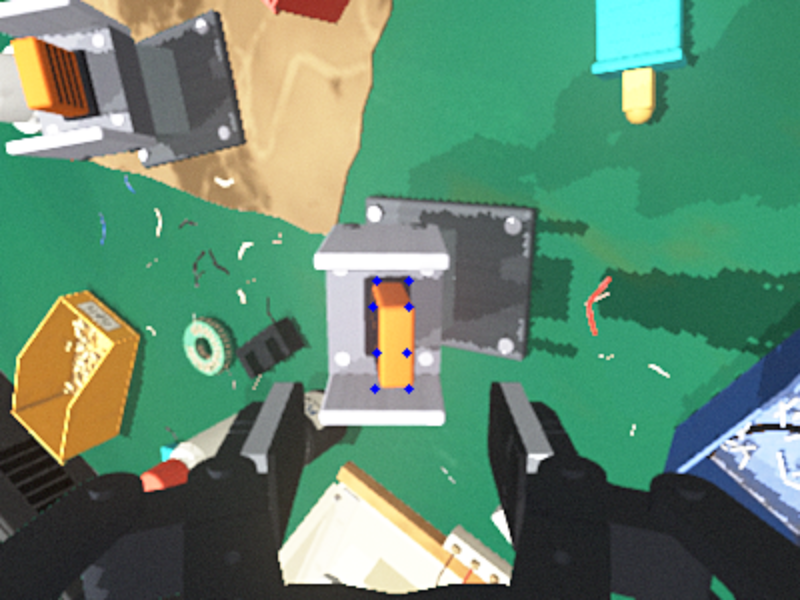

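The view shows the left plug between the cheeks at (393,335). My model points match to about 1 mm, with the plug slightly to +y of them. I'll descend.

Request:
step_arm --targets '[{"offset":[-0.002,-0.0013,0.01],"angular":[0,0,0.3],"grip":0.45},{"offset":[0,0,0.015],"angular":[0,0,0],"grip":0.45},{"offset":[0,0,0.015],"angular":[0,0,0],"grip":0.45},{"offset":[0,0,0.015],"angular":[0,0,0],"grip":0.45},{"offset":[0,0,0.015],"angular":[0,0,0],"grip":0.45},{"offset":[0,0,0.009],"angular":[0,0,0],"grip":0.45},{"offset":[0,0,0],"angular":[0,0,0],"grip":0.45},{"offset":[0,0,0],"angular":[0,0,0],"grip":0.45}]'

```text
time_s: 4.6
ee_pos: [0.5703, 0.2491, 0.0824]
tool_rot: [-2.618, 0.003, -2.696]
ft_force: [0.1, -0.1, 0.9]
opening: 0.548
```

```bash
python3 plan.py L 0.0083
```

```text
t 4.6 off tool [ 0.0001  0.0017 -0.0003] rotvec [-0.03  0.06 -0.23] | 0.2 off in target frame [ 0.0001  0.0017 -0.0003] q [ 0.55  0.45  1.62 -0.57  1.19 -1.21] F in tgt [-0.  -0.5 -0.7] open 0.548
```

Request:
step_arm --targets '[{"offset":[0,0.002,0],"angular":[0,0,-0.2],"grip":0.45},{"offset":[0,0,0],"angular":[0,0,0],"grip":0.45},{"offset":[0,0,0],"angular":[0,0,0],"grip":0.45}]'

```text
time_s: 4.9
ee_pos: [0.5696, 0.2514, 0.0821]
tool_rot: [-2.618, 0.002, -2.692]
ft_force: [-0.6, -0.6, 0.7]
opening: 0.549
```

```bash
python3 plan.py L 0.0083
python3 - <<'E'
from plan import *
import pickle
c=imaging.get_calibration("wrist"); im=imaging.grab_frame("wrist")
cv2.imwrite("pics/w4.png",cv2.resize(im[180:420,120:440],(800,600),interpolation=cv2.INTER_CUBIC))
E
python3 plan.py L 0.0083
```

```text
t 4.9 off tool [ 0.0005 -0.0005  0.0006] rotvec [-0.02  0.14 -0.02] | 0.1 off in target frame [ 0.0005 -0.0005  0.0006] q [ 0.56  0.45  1.62 -0.57  1.19 -1.21] F in tgt [ 0.8 -0.6 -0.4] open 0.549
t 4.95 off tool [ 0.0004 -0.0004  0.0004] rotvec [-0.02  0.12 -0.02] | 0.1 off in target frame [ 0.0004 -0.0004  0.0004] q [ 0.56  0.45  1.62 -0.57  1.19 -1.21] F in tgt [ 1.  -0.1 -0. ] open 0.551
```

View pics/w4.png

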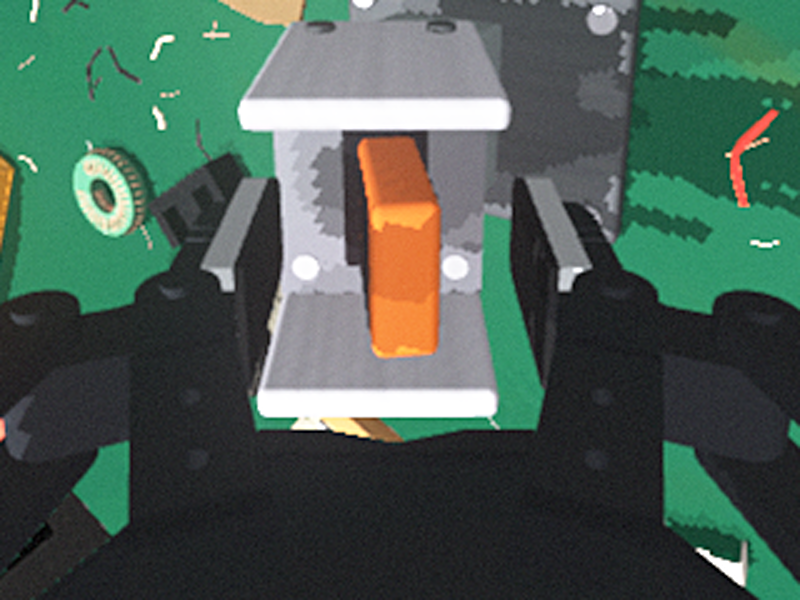

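The right finger's inner pad is at x≈560 and the left's at x≈235, so the midline is about 398. The plug's midline is about 404, so I'll shift about 0.9 mm to +y and close.

Request:
step_arm --targets '[{"offset":[0,0.0009,0],"angular":[0,0,0],"grip":0.6},{"offset":[0,0,0],"angular":[0,0,0],"grip":0.75},{"offset":[0,0,0],"angular":[0,0,0],"grip":0.82},{"offset":[0,0,0],"angular":[0,0,0],"grip":0.9},{"offset":[0,0,0],"angular":[0,0,0],"grip":1},{"offset":[0,0,0],"angular":[0,0,0],"grip":1},{"offset":[0,0,0],"angular":[0,0,0],"grip":1}]' --grip_force 50

```text
time_s: 5.65
ee_pos: [0.5702, 0.2492, 0.0823]
tool_rot: [-2.613, 0.001, -2.694]
ft_force: [2.0, -7.6, 3.3]
opening: 0.133
```

```bash
python3 plan.py L 0.0083
```

```text
t 5.65 off tool [ 0.0001  0.0015 -0.0003] rotvec [-0.26  0.01 -0.07] | 0.3 off in target frame [ 0.0001  0.0015 -0.0003] q [ 0.56  0.45  1.62 -0.57  1.19 -1.21] F in tgt [ 1.5 -8.4  1. ] open 0.133
```

Request:
step_arm --targets '[{"offset":[0,-0.0012,0],"angular":[0,0,0],"grip":1},{"offset":[0,-0.0012,0],"angular":[0,0,0],"grip":1},{"offset":[0,0,0],"angular":[0,0,0],"grip":1},{"offset":[0,0,0],"angular":[0,0,0],"grip":1}]'

```text
time_s: 6.05
ee_pos: [0.5702, 0.2491, 0.0824]
tool_rot: [-2.617, 0.001, -2.693]
ft_force: [1.8, -4.4, 1.0]
opening: 0.127
```

```bash
python3 plan.py L 0.0083
```

```text
t 6.05 off tool [ 0.0001  0.0017 -0.0003] rotvec [-0.08  0.06 -0.03] | 0.1 off in target frame [ 0.0001  0.0017 -0.0003] q [ 0.55  0.45  1.63 -0.57  1.19 -1.22] F in tgt [ 0.3 -4.6  1.5] open 0.127
```

Request:
step_arm --targets '[{"offset":[0,-0.0014,0],"angular":[0,0,0],"grip":1},{"offset":[0,-0.0014,0],"angular":[0,0,0],"grip":1},{"offset":[0,0,0],"angular":[0,0,0],"grip":1},{"offset":[0,0,0],"angular":[0,0,0],"grip":1}]'

```text
time_s: 6.45
ee_pos: [0.5708, 0.2478, 0.0834]
tool_rot: [-2.618, 0.001, -2.693]
ft_force: [-0.6, 0.7, -1.0]
opening: 0.133
```

```bash
python3 plan.py L 0.0083
```

```text
t 6.45 off tool [-0.      0.0034 -0.0001] rotvec [ 0.02  0.08 -0.01] | 0.1 off in target frame [-0.      0.0034 -0.0001] q [ 0.55  0.45  1.63 -0.57  1.19 -1.22] F in tgt [0.2 1.3 0.4] open 0.133
```

Request:
step_arm --targets '[{"offset":[0,0.0003,-0.001],"angular":[0,0,0],"grip":1},{"offset":[0,0,-0.001],"angular":[0,0,0],"grip":1},{"offset":[0,0,-0.001],"angular":[0,0,0],"grip":1},{"offset":[0,0,0],"angular":[0,0,0],"grip":1}]'

```text
time_s: 6.85
ee_pos: [0.5702, 0.2493, 0.0861]
tool_rot: [-2.618, 0.001, -2.693]
ft_force: [-1.3, 1.1, -0.4]
opening: 0.13
```

```bash
python3 plan.py L 0.0083
```

```text
t 6.85 off tool [0.0001 0.0034 0.003 ] rotvec [-0.    0.08 -0.03] | 0.1 off in target frame [0.0001 0.0034 0.003 ] q [ 0.55  0.44  1.62 -0.56  1.19 -1.22] F in tgt [ 0.7  1.5 -0.4] open 0.13
```

Request:
step_arm --targets '[{"offset":[0,-0.0004,-0.001],"angular":[0,0,0],"grip":1},{"offset":[0,0,-0.001],"angular":[0,0,0],"grip":1},{"offset":[0,0,-0.001],"angular":[0,0,0],"grip":1},{"offset":[0,0,0],"angular":[0,0,0],"grip":1},{"offset":[0,0,0],"angular":[0,0,0],"grip":1}]'

```text
time_s: 7.35
ee_pos: [0.5694, 0.2502, 0.0886]
tool_rot: [-2.618, 0.001, -2.693]
ft_force: [-3.0, 3.1, -2.8]
opening: 0.133
```

```bash
python3 plan.py L 0.0083
```

```text
t 7.35 off tool [-0.0002  0.0036  0.0058] rotvec [ 0.01  0.04 -0.01] | 0.0 off in target frame [-0.0002  0.0036  0.0058] q [ 0.56  0.44  1.62 -0.56  1.2  -1.22] F in tgt [1.4 5.  0.4] open 0.133
```

The left plug gives no axial resistance at 5.8 mm, so it's the unlatched one. I'll pull it all the way out.

Request:
step_arm --targets '[{"offset":[0,0.0006,-0.002],"angular":[0,0,0],"grip":1},{"offset":[0,0.0005,-0.003],"angular":[0,0,0],"grip":1},{"offset":[0,0,-0.003],"angular":[0,0,0],"grip":1},{"offset":[0,0,-0.003],"angular":[0,0,0],"grip":1},{"offset":[0,0,-0.003],"angular":[0,0,0],"grip":1},{"offset":[0,0,-0.004],"angular":[0,0,0],"grip":1},{"offset":[0,0,-0.005],"angular":[0,0,0],"grip":1},{"offset":[0,0,0],"angular":[0,0,0],"grip":1}]'

```text
time_s: 8.15
ee_pos: [0.5648, 0.2618, 0.1093]
tool_rot: [-2.618, 0.003, -2.692]
ft_force: [0.4, 0.6, 0.1]
opening: 0.13
```

```bash
python3 plan.py L 0.0083
```

```text
t 8.15 off tool [0.0007 0.0032 0.0299] rotvec [-0.02  0.16 -0.05] | 0.2 off in target frame [0.0006 0.0032 0.0299] q [ 0.57  0.42  1.61 -0.55  1.24 -1.23] F in tgt [-0.7  0.3 -0.3] open 0.13
```

```bash
cat >> plan.py <<'E'
def bintgt(bx,by,yaw,oz,dx,h=.0083,lean=30):
    o=np.array([bx+dx*np.cos(yaw),by+dx*np.sin(yaw),oz]); A=axes(yaw+np.pi,np.radians(lean))
    zt=-A[:,2]; yt=-A[:,0]; return o+A[:,2]*h, np.c_[np.cross(yt,zt),yt,zt]
E
python3 - <<'E'
from plan import *
c=imaging.get_calibration("top")
f=lambda u,z: at_z(c,(np.array(u)+.5)/4-.5+195,z)
B=[f((398,287),.05),f((510,315),.05)]; F=[f((355,470),.022),f((465,498),.022)]
for b in B+F: print(b.round(4))
b=(B[0]+B[1])/2; q=(F[0]+F[1])/2; d=(b-q)[:2]; e=(B[0]-B[1]+F[0]-F[1])[:2]
print("len",np.linalg.norm(d),"w",np.linalg.norm(e)/2,"yaw",np.degrees(np.arctan2(d[1],d[0])),np.degrees(np.arctan2(-e[0],e[1])),"ctr",((b+q)/2)[:2])
ctr=((b+q)/2)[:2]
p,M=bintgt(*ctr,np.radians(-14),.03,-.01); print(p); report(p,M)
report(p+[0,0,.17],M)
E
```

```text
[0.4949 0.1251 0.05  ]
[0.479 0.063 0.05 ]
[0.3937 0.1499 0.022 ]
[0.3779 0.0882 0.022 ]
len 0.10418258466655517 w 0.0638756457079803 yaw -13.863918489118745 -14.336440955701356 ctr [0.43638635 0.106531  ]
[0.43071012 0.10794624 0.03718801]
t 8.15 off tool [ 0.1878 -0.0338  0.1022] rotvec [  0.17  64.96 112.3 ] | 129.7 off in target frame [-0.1818 -0.0444  0.1089] q [ 0.57  0.42  1.61 -0.55  1.24 -1.23] F in tgt [ 0.7  0.2 -0.2] open 0.13
t 8.15 off tool [ 0.1873 -0.1189 -0.045 ] rotvec [  0.17  64.96 112.3 ] | 129.7 off in target frame [-0.1818 -0.1294 -0.0383] q [ 0.57  0.42  1.61 -0.55  1.24 -1.23] F in tgt [ 0.7  0.2 -0.2] open 0.13
```

Request:
step_arm --targets '[{"offset":[0,0,-0.023],"angular":[0,0,0],"grip":1},{"offset":[0,0,-0.022],"angular":[0,0,0],"grip":1},{"offset":[0.031,-0.02,0],"angular":[0,0,0],"grip":1},{"offset":[0.031,-0.02,0],"angular":[0,0,0],"grip":1},{"offset":[0.031,-0.02,0],"angular":[0,0,0],"grip":1},{"offset":[0.031,-0.02,0],"angular":[0,0,0],"grip":1},{"offset":[0.031,-0.02,0],"angular":[0,0,0],"grip":1},{"offset":[0.031,-0.019,0],"angular":[0,0,0],"grip":1}]'

```text
time_s: 8.95
ee_pos: [0.4307, 0.1068, 0.2069]
tool_rot: [-2.617, 0.001, -2.693]
ft_force: [1.0, -0.4, 0.3]
opening: 0.136
```

Request:
step_arm --targets '[{"offset":[0,0,0],"angular":[0,4.06,7.02],"grip":1},{"offset":[0,0,0],"angular":[0,4.06,7.02],"grip":1},{"offset":[0,0,0],"angular":[0,4.06,7.02],"grip":1},{"offset":[0,0,0],"angular":[0,4.06,7.02],"grip":1},{"offset":[0,0,0],"angular":[0,4.06,7.02],"grip":1},{"offset":[0,0,0],"angular":[0,4.06,7.02],"grip":1},{"offset":[0,0,0],"angular":[0,4.06,7.02],"grip":1},{"offset":[0,0,0],"angular":[0,4.06,7.02],"grip":1}]'

```text
time_s: 9.75
ee_pos: [0.4318, 0.1081, 0.2065]
tool_rot: [-2.618, 0.0, 2.453]
ft_force: [0.2, 0.4, 0.3]
opening: 0.128
```

Request:
step_arm --targets '[{"offset":[0,0,0],"angular":[0,4.06,7.02],"grip":1},{"offset":[0,0,0],"angular":[0,4.06,7.02],"grip":1},{"offset":[0,0,0],"angular":[0,4.06,7.02],"grip":1},{"offset":[0,0,0],"angular":[0,4.06,7.02],"grip":1},{"offset":[0,0,0],"angular":[0,4.06,7.02],"grip":1},{"offset":[0,0,0],"angular":[0,4.06,7.02],"grip":1},{"offset":[0,0,0],"angular":[0,4.06,7.02],"grip":1},{"offset":[0,0,0],"angular":[0,4.06,7.02],"grip":1}]'

```text
time_s: 10.55
ee_pos: [0.4319, 0.1077, 0.2064]
tool_rot: [-2.618, -0.001, 1.32]
ft_force: [-0.2, -0.4, -0.0]
opening: 0.129
```

```bash
cat > b.py <<'E'
from plan import *
p,M=bintgt(.4364,.1065,np.radians(-14),.03,-.01); report(p,M)
E
python3 b.py
```

```text
t 10.55 off tool [-0.0002  0.0836  0.1472] rotvec [ 0.   -0.22 -0.31] | 0.4 off in target frame [-1.000e-04  8.360e-02  1.472e-01] q [-0.02  0.21  1.67  0.12  1.77  0.22] F in tgt [-0.5 -0.   0.1] open 0.129
```

Request:
step_arm --targets '[{"offset":[0,0.0165,0.029],"angular":[0,0,0],"grip":1},{"offset":[0,0.0165,0.029],"angular":[0,0,0],"grip":1},{"offset":[0,0.0165,0.029],"angular":[0,0,0],"grip":1},{"offset":[0,0.0165,0.029],"angular":[0,0,0],"grip":1},{"offset":[0,0.0058,0.0103],"angular":[0,0,0],"grip":1},{"offset":[0,0.0058,0.0103],"angular":[0,0,0],"grip":1},{"offset":[0,0.0058,0.0103],"angular":[0,0,0],"grip":1},{"offset":[0,0,0],"angular":[0,0,0],"grip":1}]'

```text
time_s: 11.35
ee_pos: [0.4302, 0.1084, 0.037]
tool_rot: [-2.617, -0.001, 1.326]
ft_force: [0.8, -0.0, -0.1]
opening: 0.13
```

```bash
python3 b.py
```

```text
t 11.35 off tool [-0.0004  0.0004 -0.0004] rotvec [-0.04 -0.06 -0.01] | 0.1 off in target frame [-0.0004  0.0004 -0.0004] q [-0.02  0.43  1.75  0.11  1.47  0.19] F in tgt [ 0.2  0.7 -0.3] open 0.13
```

Release gently to about 30 mm opening, then back out.

Request:
step_arm --targets '[{"offset":[0,0,0],"angular":[0,0,0],"grip":0.8},{"offset":[0,0,0],"angular":[0,0,0],"grip":0.72},{"offset":[0,0,0],"angular":[0,0,0],"grip":0.68},{"offset":[0,0,0],"angular":[0,0,0],"grip":0.68},{"offset":[0,0,-0.01],"angular":[0,0,0],"grip":0.68},{"offset":[0,0,-0.02],"angular":[0,0,0],"grip":0.68},{"offset":[0,0,-0.03],"angular":[0,0,0],"grip":0.68},{"offset":[0,0,-0.04],"angular":[0,0,0],"grip":0.6}]'

```text
time_s: 12.15
ee_pos: [0.4781, 0.0961, 0.1247]
tool_rot: [-2.615, -0.0, 1.326]
ft_force: [1.5, -1.3, -0.4]
opening: 0.399
```

Request:
step_arm --targets '[{"offset":[0,-0.015,-0.026],"angular":[0,0,0],"grip":0.45},{"offset":[0,-0.015,-0.026],"angular":[0,0,0],"grip":0.45},{"offset":[0,0,0],"angular":[0,0,0],"grip":0.45}]'

```text
time_s: 12.45
ee_pos: [0.482, 0.096, 0.1894]
tool_rot: [-2.627, -0.003, 1.326]
ft_force: [0.0, -0.0, -0.4]
opening: 0.545
```

```bash
python3 plan.py R 0.085
python3 - <<'E'
from plan import *
im=imaging.grab_frame("wrist")
t=imaging.grab_frame("top")
a=cv2.resize(im,(480,360)); b=cv2.resize(t[215:320,255:365],None,fx=3,fy=3,interpolation=cv2.INTER_CUBIC)[:360]
b=cv2.copyMakeBorder(b,0,360-b.shape[0],0,320-b.shape[1] if b.shape[1]<320 else 0,cv2.BORDER_CONSTANT)[:, :320]
cv2.imwrite("pics/bin.png",np.hstack([a,b]))
E
```

```text
t 12.45 off tool [-0.0052  0.0771  0.0035] rotvec [   0.43  -69.82 -121.98] | 140.5 off in target frame [-0.0376 -0.026   0.0624] q [-0.04  0.33  1.55  0.11  1.76  0.2 ] F in tgt [-0.   0.2  0.4] open 0.545
```

View pics/bin.png

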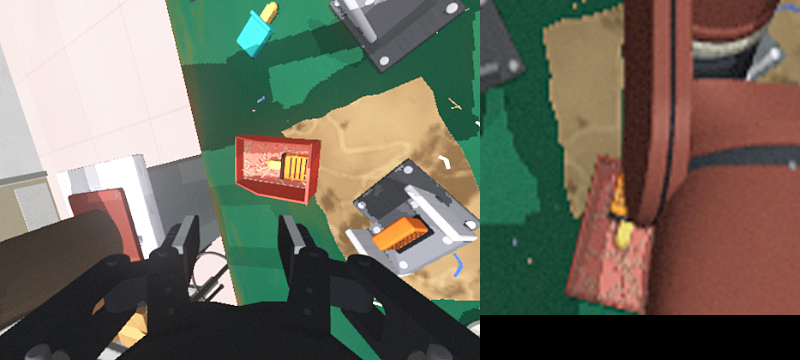

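The picture shows the loose plug lying inside the red bin at (285,165), shank toward the front. Now the right station.

Request:
step_arm --targets '[{"offset":[0,0,0],"angular":[0,-4.11,-7.18],"grip":0.45},{"offset":[0,0,0],"angular":[0,-4.11,-7.18],"grip":0.45},{"offset":[0,0,0],"angular":[0,-4.11,-7.18],"grip":0.45},{"offset":[0,0,0],"angular":[0,-4.11,-7.18],"grip":0.45},{"offset":[0,0,0],"angular":[0,-4.11,-7.18],"grip":0.45},{"offset":[0,0,0],"angular":[0,-4.11,-7.18],"grip":0.45},{"offset":[0,0,0],"angular":[0,-4.11,-7.18],"grip":0.45},{"offset":[0,0,0],"angular":[0,-4.11,-7.18],"grip":0.45}]'

```text
time_s: 13.35
ee_pos: [0.4782, 0.0961, 0.1827]
tool_rot: [-2.619, -0.006, 2.487]
ft_force: [-1.2, -0.5, -0.6]
opening: 0.549
```

Request:
step_arm --targets '[{"offset":[0,0,0],"angular":[0,-4.11,-7.18],"grip":0.45},{"offset":[0,0,0],"angular":[0,-4.11,-7.18],"grip":0.45},{"offset":[0,0,0],"angular":[0,-4.11,-7.18],"grip":0.45},{"offset":[0,0,0],"angular":[0,-4.11,-7.18],"grip":0.45},{"offset":[0,0,0],"angular":[0,-4.11,-7.18],"grip":0.45},{"offset":[0,0,0],"angular":[0,-4.11,-7.18],"grip":0.45},{"offset":[0,0,0],"angular":[0,-4.11,-7.18],"grip":0.45},{"offset":[0,0,0],"angular":[0,-4.11,-7.18],"grip":0.45}]'

```text
time_s: 14.15
ee_pos: [0.4779, 0.0962, 0.1826]
tool_rot: [-2.625, -0.005, -2.64]
ft_force: [-0.1, -0.7, 0.8]
opening: 0.553
```

Request:
step_arm --targets '[{"offset":[0,0,0],"angular":[0,-4.11,-7.18],"grip":0.45},{"offset":[-0.013,-0.009,0],"angular":[0,0,0],"grip":0.45},{"offset":[-0.013,-0.009,0.01],"angular":[0,0,0],"grip":0.45},{"offset":[-0.012,-0.008,0.02],"angular":[0,0,0],"grip":0.45},{"offset":[0,0,0.02],"angular":[0,0,0],"grip":0.45},{"offset":[0,0,0.012],"angular":[0,0,0],"grip":0.45},{"offset":[0,0,0],"angular":[0,0,0],"grip":0.45},{"offset":[0,0,0],"angular":[0,0,0],"grip":0.45}]'

```text
time_s: 14.95
ee_pos: [0.5404, 0.0759, 0.1425]
tool_rot: [-2.626, -0.003, -2.503]
ft_force: [-1.0, -0.9, -0.4]
opening: 0.549
```

Run:
```python
from plan import *
import pickle
from fit import box
p,M=tgt("R",.058); report(p,M)
c=imaging.get_calibration("wrist"); im=imaging.grab_frame("wrist")
pickle.dump(c,open("c5.pkl","wb")); cv2.imwrite("pics/w5.png",im)
s,y=SEAT["R"]; A=axes(np.radians(y),np.radians(30))
for u in proj(c,s+box@A.T): cv2.circle(im,tuple(map(int,u.round())),1,(255,0,0),-1)
cv2.imwrite("pics/w5o.png",cv2.resize(im[120:360,120:440],(800,600)))
```

```text
t 14.95 off tool [-0.0026 -0.0056  0.0233] rotvec [ 0.45 -0.11  0.17] | 0.5 off in target frame [-0.0026 -0.0054  0.0234] q [ 0.28  0.04  1.99 -0.58  1.   -1.64] F in tgt [1.3 0.1 0.4] open 0.549
```

View pics/w5o.png

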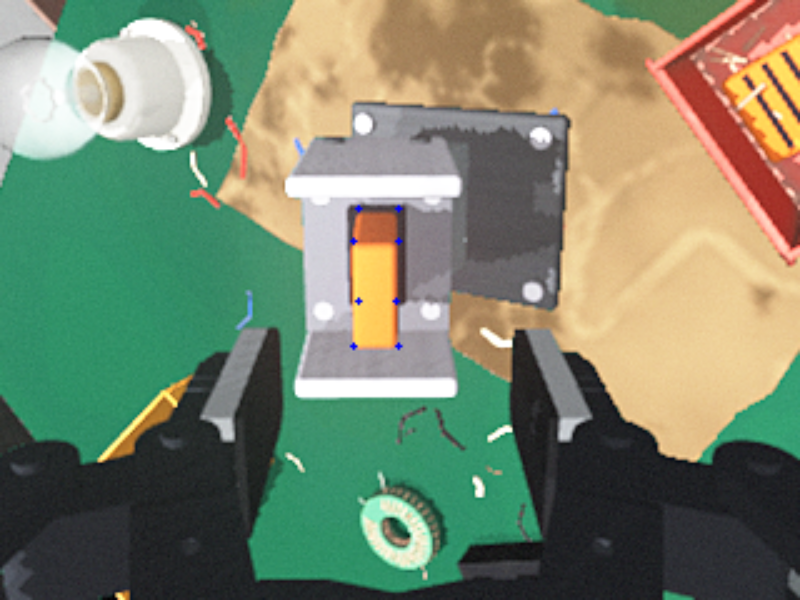

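The model points sit on the right plug at (375,275) to within a pixel. Descending.

Request:
step_arm --targets '[{"offset":[-0.0026,-0.0056,0.006],"angular":[0.45,-0.1,0.2],"grip":0.45},{"offset":[0,0,0.015],"angular":[0,0,0],"grip":0.45},{"offset":[0,0,0.015],"angular":[0,0,0],"grip":0.45},{"offset":[0,0,0.015],"angular":[0,0,0],"grip":0.45},{"offset":[0,0,0.013],"angular":[0,0,0],"grip":0.45},{"offset":[0,0,0.009],"angular":[0,0,0],"grip":0.45},{"offset":[0,0,0],"angular":[0,0,0],"grip":0.45},{"offset":[0,0,0],"angular":[0,0,0],"grip":0.45}]'

```text
time_s: 15.8
ee_pos: [0.5679, 0.0442, 0.0824]
tool_rot: [-2.617, 0.001, -2.505]
ft_force: [-0.2, 0.6, -0.1]
opening: 0.552
```

```bash
python3 plan.py R 0.0083
python3 - <<'E'
from plan import *
im=imaging.grab_frame("wrist")
cv2.imwrite("pics/w6.png",cv2.resize(im[180:420,120:440],(800,600),interpolation=cv2.INTER_CUBIC))
E
python3 plan.py R 0.0083
```

```text
t 15.8 off tool [0.0006 0.0008 0.0001] rotvec [-0.03  0.05 -0.07] | 0.1 off in target frame [0.0006 0.0008 0.0001] q [ 0.21  0.16  1.99 -0.64  0.86 -1.6 ] F in tgt [-0.2  0.6 -0.2] open 0.552
t 15.85 off tool [0.001  0.001  0.0006] rotvec [-0.05  0.1  -0.08] | 0.1 off in target frame [0.001  0.001  0.0006] q [ 0.21  0.16  1.99 -0.64  0.86 -1.6 ] F in tgt [-0.8  0.3  0. ] open 0.55
```

View pics/w6.png

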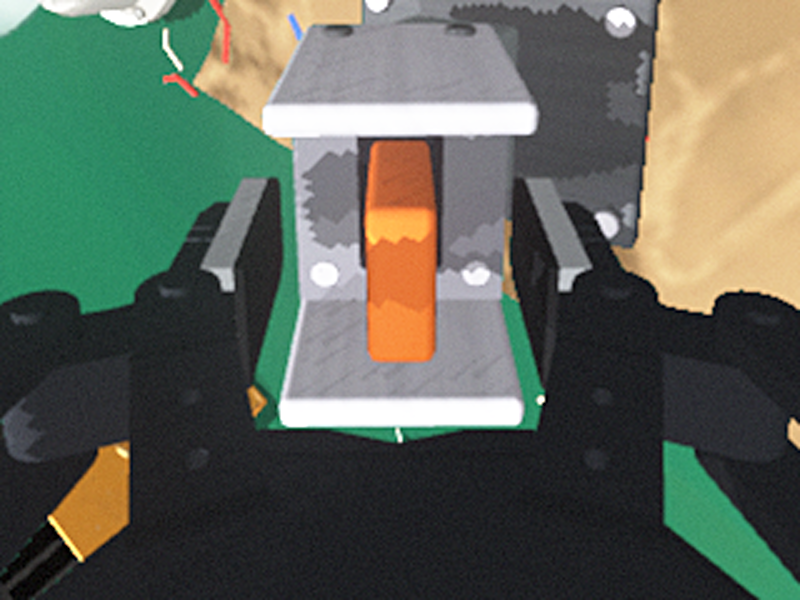

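Here the collar (mid 400) and grip (mid 401) line up, and the finger midline is about 398. I'll nudge 0.5 mm and close.

Request:
step_arm --targets '[{"offset":[0,0.0006,0],"angular":[0,0,0],"grip":0.6},{"offset":[0,0,0],"angular":[0,0,0],"grip":0.75},{"offset":[0,0,0],"angular":[0,0,0],"grip":0.82},{"offset":[0,0,0],"angular":[0,0,0],"grip":0.9},{"offset":[0,0,0],"angular":[0,0,0],"grip":1},{"offset":[0,0,0],"angular":[0,0,0],"grip":1},{"offset":[0,0,0],"angular":[0,0,0],"grip":1}]' --grip_force 60

```text
time_s: 16.55
ee_pos: [0.5676, 0.0453, 0.0827]
tool_rot: [-2.617, 0.002, -2.505]
ft_force: [-3.4, 4.3, 4.3]
opening: 0.131
```

```bash
python3 plan.py R 0.0083
```

```text
t 16.55 off tool [0.001  0.     0.0009] rotvec [-0.03  0.11 -0.06] | 0.1 off in target frame [0.001  0.     0.0009] q [ 0.21  0.16  1.99 -0.64  0.86 -1.6 ] F in tgt [ 0.2  2.6 -6.5] open 0.131
```

Request:
step_arm --targets '[{"offset":[0,0.0005,-0.001],"angular":[0,0,0],"grip":1},{"offset":[0,0,-0.001],"angular":[0,0,0],"grip":1},{"offset":[0,0,-0.001],"angular":[0,0,0],"grip":1},{"offset":[0,0,0],"angular":[0,0,0],"grip":1}]'

```text
time_s: 16.95
ee_pos: [0.5669, 0.0463, 0.0848]
tool_rot: [-2.617, 0.002, -2.505]
ft_force: [4.4, -0.8, -3.4]
opening: 0.126
```

```bash
python3 plan.py R 0.0083
```

```text
t 16.95 off tool [0.001  0.     0.0033] rotvec [-0.06  0.11 -0.07] | 0.1 off in target frame [ 0.001  -0.      0.0033] q [ 0.21  0.16  1.99 -0.64  0.86 -1.6 ] F in tgt [-3.1 -1.1  4.6] open 0.126
```

Request:
step_arm --targets '[{"offset":[-0.0004,0,-0.001],"angular":[0,0,0],"grip":1},{"offset":[0,0,-0.001],"angular":[0,0,0],"grip":1},{"offset":[0,0,-0.001],"angular":[0,0,0],"grip":1},{"offset":[0,0,0],"angular":[0,0,0],"grip":1}]'

```text
time_s: 17.35
ee_pos: [0.566, 0.0473, 0.0869]
tool_rot: [-2.617, 0.001, -2.505]
ft_force: [6.6, -3.9, -6.5]
opening: 0.128
```

```bash
python3 plan.py R 0.0083
```

```text
t 17.35 off tool [ 0.001  -0.0001  0.0058] rotvec [-0.05  0.07 -0.06] | 0.1 off in target frame [ 0.001  -0.0001  0.0058] q [ 0.21  0.15  1.99 -0.64  0.87 -1.6 ] F in tgt [-3.  -2.9  9.2] open 0.128
```

Request:
step_arm --targets '[{"offset":[-0.0004,-0.0004,-0.0009],"angular":[0,0,0],"grip":1},{"offset":[-0.0003,0,-0.0008],"angular":[0,0,0],"grip":1},{"offset":[0,0,0],"angular":[0,0,0],"grip":1},{"offset":[0,0,0],"angular":[0,0,0],"grip":1}]'

```text
time_s: 17.75
ee_pos: [0.5658, 0.0478, 0.0879]
tool_rot: [-2.618, 0.0, -2.505]
ft_force: [6.5, -4.4, -9.5]
opening: 0.131
```

```bash
python3 plan.py R 0.0083
```

```text
t 17.75 off tool [ 0.001 -0.     0.007] rotvec [-0.03 -0.01 -0.04] | 0.1 off in target frame [ 0.001 -0.     0.007] q [ 0.21  0.15  1.99 -0.64  0.87 -1.61] F in tgt [-2.6 -1.7 11.9] open 0.131
```

11.9 N along the socket, so this plug is latched. I'll hold the pull for about a second.

Request:
step_arm --targets '[{"offset":[0,0,0],"angular":[0,0,0],"grip":1},{"offset":[0,0,0],"angular":[0,0,0],"grip":1},{"offset":[0,0,0],"angular":[0,0,0],"grip":1},{"offset":[0,0,0],"angular":[0,0,0],"grip":1},{"offset":[0,0,0],"angular":[0,0,0],"grip":1},{"offset":[0,0,0],"angular":[0,0,0],"grip":1},{"offset":[0,0,0],"angular":[0,0,0],"grip":1},{"offset":[0,0,0],"angular":[0,0,0],"grip":1}]'

```text
time_s: 18.55
ee_pos: [0.5657, 0.0477, 0.0879]
tool_rot: [-2.618, 0.0, -2.505]
ft_force: [6.1, -4.1, -9.1]
opening: 0.129
```

```bash
python3 plan.py R 0.0083
```

```text
t 18.55 off tool [ 0.001  -0.      0.0069] rotvec [-0.03 -0.01 -0.04] | 0.1 off in target frame [ 0.001  -0.      0.0069] q [ 0.21  0.15  1.99 -0.64  0.87 -1.61] F in tgt [-2.4 -1.4 11.4] open 0.129
```

Request:
step_arm --targets '[{"offset":[0,0,0],"angular":[0,0,0],"grip":1},{"offset":[0,0,0.001],"angular":[0,0,0],"grip":1},{"offset":[0,0,0.001],"angular":[0,0,0],"grip":1},{"offset":[0,0,0.001],"angular":[0,0,0],"grip":1},{"offset":[0,0,0.001],"angular":[0,0,0],"grip":1},{"offset":[0,0,0.001],"angular":[0,0,0],"grip":1},{"offset":[0,0,0.001],"angular":[0,0,0],"grip":1},{"offset":[0,0,0.0005],"angular":[0,0,0],"grip":1}]'

```text
time_s: 19.35
ee_pos: [0.5675, 0.0456, 0.0831]
tool_rot: [-2.617, 0.0, -2.506]
ft_force: [-2.1, -3.7, -0.7]
opening: 0.129
```

Request:
step_arm --targets '[{"offset":[0,0,0],"angular":[0,0,0],"grip":1},{"offset":[0,0,0],"angular":[0,0,0],"grip":1}]'

```text
time_s: 19.55
ee_pos: [0.5675, 0.0456, 0.0831]
tool_rot: [-2.617, 0.0, -2.506]
ft_force: [-2.0, -4.3, 0.7]
opening: 0.133
```

```bash
python3 plan.py R 0.0083
```

```text
t 19.55 off tool [ 0.0011 -0.0001  0.0014] rotvec [-0.03 -0.01 -0.06] | 0.1 off in target frame [ 0.0011 -0.0001  0.0014] q [ 0.21  0.16  1.99 -0.64  0.86 -1.6 ] F in tgt [ 4.2 -2.3  0.5] open 0.133
```

Request:
step_arm --targets '[{"offset":[0.0005,-0.0003,0.0004],"angular":[0,0,0],"grip":1},{"offset":[0.0003,0,0.0004],"angular":[0,0,0],"grip":1},{"offset":[0,0,0],"angular":[0,0,0],"grip":1},{"offset":[0,0,0],"angular":[0,0,0],"grip":1}]'

```text
time_s: 19.95
ee_pos: [0.5677, 0.0454, 0.0828]
tool_rot: [-2.618, 0.002, -2.505]
ft_force: [-4.6, 1.2, 1.5]
opening: 0.129
```

```bash
python3 plan.py R 0.0083
```

```text
t 19.95 off tool [0.0011 0.     0.001 ] rotvec [-0.01  0.08 -0.07] | 0.1 off in target frame [0.0011 0.     0.001 ] q [ 0.21  0.16  1.99 -0.64  0.86 -1.6 ] F in tgt [ 3.   2.5 -3.2] open 0.129
```

Pressed home with about 3 N. Release and retreat.

Request:
step_arm --targets '[{"offset":[0,0,0],"angular":[0,0,0],"grip":0.85},{"offset":[0,0,0],"angular":[0,0,0],"grip":0.7},{"offset":[0,0,0],"angular":[0,0,0],"grip":0.5},{"offset":[0,0,0],"angular":[0,0,0],"grip":0.45},{"offset":[0,0,-0.01],"angular":[0,0,0],"grip":0.45},{"offset":[0,0,-0.02],"angular":[0,0,0],"grip":0.45},{"offset":[0,0,-0.03],"angular":[0,0,0],"grip":0.45},{"offset":[0,0,-0.03],"angular":[0,0,0],"grip":0.45}]'

```text
time_s: 20.75
ee_pos: [0.5403, 0.0815, 0.1618]
tool_rot: [-2.618, 0.002, -2.505]
ft_force: [0.3, 0.7, 0.3]
opening: 0.548
```

Request:
step_arm --targets '[{"offset":[-0.015,-0.01,-0.03],"angular":[0,0,0],"grip":0.45},{"offset":[-0.015,-0.01,-0.03],"angular":[0,0,0],"grip":0.45},{"offset":[0,0,0],"angular":[0,0,0],"grip":0.45},{"offset":[0,0,0],"angular":[0,0,0],"grip":0.45}]'

```text
time_s: 21.15
ee_pos: [0.5579, 0.1099, 0.2242]
tool_rot: [-2.617, 0.004, -2.504]
ft_force: [0.2, -0.7, -0.7]
opening: 0.55
```

Run:
```python
from plan import *
from fit import box
s=monitor.get_obs(); print(s["time_s"],s["ee_pos"],s["ft_force"].round(1))
c=imaging.get_calibration("wrist"); im=imaging.grab_frame("wrist"); t=imaging.grab_frame("scene")
sp,y=SEAT["R"]; A=axes(np.radians(y),np.radians(30)); 
for u in proj(c,sp+box@A.T): cv2.circle(im,tuple(map(int,u.round())),1,(255,0,0),-1)
cv2.imwrite("pics/end.png",np.hstack([cv2.resize(im,(400,300)),cv2.resize(t[140:340,160:400],(400,333))[:300]]))
i=proj(c,sp[None])[0]; print(i)
x0,y0=int(np.clip(i[0]-60,0,440)),int(np.clip(i[1]-50,0,330))
big=cv2.resize(im[y0:y0+90,x0:x0+120],(800,600),interpolation=cv2.INTER_CUBIC)
cv2.imwrite("pics/end2.png",np.vstack([cv2.imread("pics/end.png"),cv2.resize(big,(400,300)).repeat(1,1) if False else np.hstack([cv2.resize(big,(400,300)),np.zeros((300,400,3),np.uint8)])]))
```

```text
21.15 [0.55788616 0.10988691 0.22419932] [ 0.2 -0.7 -0.7]
[299.22132898 161.76860317]
```

View pics/end2.png

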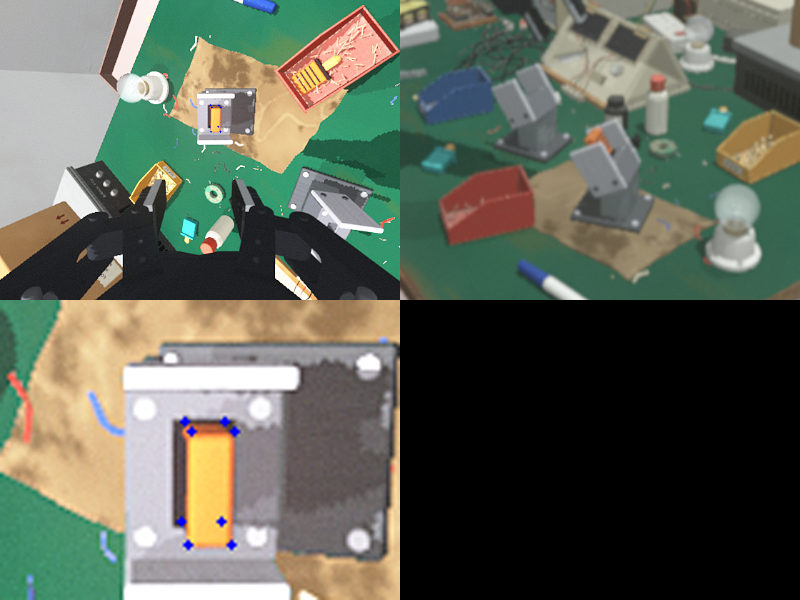

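The last picture shows the latched plug home on its model points, the other plug in the red bin at (315,75), and its socket empty. The pen, lamp and blue bin stand where they were, and the arm is clear.

```bash
python3 -c "
from plant import job; print(job.job_done())"
```

```text
the job is handed in; nothing more can be done
None
```

I pull-tested both plugs and handed the job in at about 21 s on the robot clock (limit 69 s).

- **Left plug (unlatched):** It slid out with less than 0.5 N along its socket. The 12 N pull and one-second hold did not apply, because it never resisted. It now lies inside the red bin.
- **Right plug (latched):** It gave about 6 mm at 11.9 N, and I held that pull for about a second (11.4 N at the end). I eased it back, pressed it home with about 3 N and released it.

**Last checks:** The final wrist picture shows the right plug on its fitted home position to within a pixel or two. It also shows the left socket empty and the loose plug in the red bin. The blue bin, pen and lamp looked undisturbed by eye in the wrist and scene pictures, and the gripper was clear with the wrist force near zero.

**What disagreed:** On the left plug, the grasp that nulled the side force sat about 3 mm along the jaw direction from my camera fit. Side forces reached about 8 N while the gripper closed on it, so I nudged the arm to reduce them before pulling. I only read the force at the end of each move, so brief peaks in between were not seen.

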